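# Reset the gas-leak alarm through its guarded well

### The job

The gas-leak alarm on the bench has tripped. With a fingertip, push its sliding shutter all the way across to uncover the square well, reach into that well and press the sunken square reset key fully down for a good second, let it come up, then push the shutter all the way back over the square well. Do not press the round test key in the other well, do not lift the alarm or push it out of its place, and leave the other things on the bench alone.

Things in the scene. Friction and masses are not known exactly. Their poses are not given: they have to be found in the camera images.
- alarm: Alarm unit: grey box 96 (x) x 150 (y) x 60 mm high, 1.8 kg, standing loose; origin under its centre, z up. In its top face, on the line x = 0: a square well 50 x 50 mm centred at y = +33 mm, a round well 50 mm across centred at y = -33 mm. A steel shutter slides along y between two guide strips (6 mm high, inner faces 71 mm apart), covering one well at a time. Dark louvres mark the -x side.
- shutter (a joint): Shutter position in m: 0 = over the square well, 0.066 = over the round well (moves towards the unit's -y); end stops at both. It stays where it is left and needs about 2 N to slide. Plate 68 (x) x 60 (y) mm, its upper face 64 mm above the bench, centred on its ridge. Starts within 6 mm of 0.
- ridge_top (a point): Centre of the top of the shutter's push ridge, 78 mm above the bench: a steel bar across the middle of the shutter, 50 mm long along the unit's x, 10 mm thick along y, 14 mm high above the plate. Moves with the shutter.
- reset_key (a joint): How far the reset key is pressed, in m: 0 = up, 0.006 = fully down. Sprung: 2 N starts it, 5 N holds it fully down.
- reset_key_top (a point): Centre of the top of the square reset key in the square well: 24 x 24 mm, white plastic, 42 mm above the bench when up (18 mm below the well's mouth), 13 mm clear of the well's walls all round; it moves straight down.
- test_key (a joint): How far the test key is pressed, in m, same spring and travel as the reset key. Leave it alone.
- test_key_top (a point): Centre of the top of the round test key, 24 mm across, white plastic, 42 mm above the bench when up, in the round well.
- jar: Screw-top jar of septa, 45 mm across, 55 mm high, stands behind the alarm (its +x side); origin under its centre. Bystander.
- vial: Small capped glass vial, 12 mm across, 33 mm high, behind the alarm; origin under its centre. Bystander.
- spanner: Small open-ended spanner, 121 mm long, 6 mm thick, lying in front of the alarm (its -x side); origin under its centre. Bystander.
- tape: Roll of white tape, 52 mm across, 16 mm high, lying flat to one side (+y) of the alarm; origin under its centre. Bystander.
- mouse: Black computer mouse, 108 x 63 x 40 mm; origin under its centre. Bystander.
- carton: Small white carton, 30 x 62 x 46 mm; origin under its centre. Bystander.

How it is judged:
On the way, in this order (a step that is already met when the one before it is completed fails the run):
1. the shutter has been pushed across, uncovering the square well (value of joint shutter above 0.058 m), for 0.1 s.
2. the reset key is held fully down (more than 4.5 of 6 mm) for 0.8 s by the fingers (value of joint reset_key above 0.0045 m and contact force between the fingers and reset_key above 0.5 N), for 0.8 s.
3. the shutter is back over the square well (value of joint shutter below 0.006 m), for 0.1 s.
At the end, for the whole second after the job is handed in: The shutter is within 6 mm of its stop over the square well, both keys are up (within 1.5 mm), and the alarm stands flat and still on the bench (value of joint shutter below 0.006 m and value of joint each of reset_key, test_key below 0.0015 m and height (world z) of alarm below 0.005 m and angle between alarm's own z axis and vertical below 0.05 rad and linear speed of alarm below 0.02 m/s); the robot touches nothing.
It fails at once if the test key is pressed by more than 3 mm (value of joint test_key above 0.003 m).
It fails at once if the alarm is lifted by more than 8 mm or tipped by more than 0.12 rad (height (world z) of alarm above 0.008 m or angle between alarm's own z axis and vertical above 0.12 rad).
It fails at once if the alarm is pushed more than 30 mm from its place (distance of alarm from where it was at the start of the episode above 0.03 m).
It fails at once if a bystander is shifted or lifted by more than 25 mm (distance of any of jar, vial, spanner, tape, mouse, carton from where it was at the start of the episode above 0.025 m).
It also fails if it takes over 48 s, if anything falls off the work surface, if the arm or the gripper's body presses on something with over 40 N, if the wrist force passes 120 N, or if a joint passes its speed limit or range.

### The arm

A 7-joint arm with a two-finger parallel gripper is mounted at the origin on a cart in front of the work surface, level with it; the furniture and walls round the work are solid. World frame = base frame: x ahead of the robot, y to its left, z up, the work surface at z = 0. Lengths are in m, angles in rad, forces in N, time in s.
With the tool pointing down it reaches from about 0.425 to 0.925 m from the base axis. Payload 6.8 kg.
Tool frame: the origin (TCP) lies between the finger pads; the fingertips stand 8 mm ahead of it and the grasp point (between the pads) lies 11 mm behind it; z points along the fingers, y is the line along which they close (so a half turn about z gives the same grasp; the last joint's range is limited). The gripper opens to 88 mm and grips with 3 to 60 N. Pads are 20 mm wide; open, the fingers measure 115 mm over their backs; the gripper's body (75 mm by 178 mm) begins 61 mm behind the grasp point.
Start: joints at [-1.391, 0.477, 0.022, 1.555, -0.011, 1.109, -0.083], TCP at [0.192, 0.647, 0.231] pointing down, gripper open.
Joint ranges: [-2.96, 2.96], [-0.34, 2.1], [-1.41, 1.46], [0.24, 2.44], [-1.37, 4.51], [0.17, 1.92], [-2.96, 2.96]. Speed limits (rad/s): [2.39, 2.39, 3.14, 3.14, 3.14, 3.14, 3.14].

### API

Orientations are given as a unit quaternion [w, x, y, z].
In Python, from station import readout, vision, job gives the robot as it stands.
- The arm moves only by the tool apply_moves, never from a script. Its argument "commands" is a list of rows, each a list of 5 numbers: the finger opening in mm, from 0 to 87.8, then the shift along the world's x, y, z in units of 0.04 m (1.0 is 0.04 m), then the turn about the world's z in units of 0.12 rad (1.0 is 0.12 rad). A call has exactly 10 rows; each row shifts and turns the commanded pose from where the row before left it; what a row does not reach is not made up. A row lasts 1/12 s, in which the tool goes at most 41.7 mm and 7.16 degrees, less where a joint would pass 70% of its speed; a pose out of reach is approached as far as the arm can. A call with a number of a shift or a turn outside -1 to 1 is refused whole. A call with a gripper value outside its range is refused whole. The fingers move at their own pace and stop on an object; the grip force is fixed at half the most. Time passes only in rows, so rows that do not move let the fingers close, or fill a call up. It gives the time, the measured TCP pose, the force, the opening and the grip force at its end, in the units of the state.
- readout.get_obs(): the state, without advancing time (a new reading comes with each control period).
- vision.grab_frame(name): name is "scene" or "top"; returns (picture, depth): 420x560x3 uint8, red, green, blue; 420x560 float32, m along the optical axis (not along the pixel's ray), 0 where there is no reading.
- vision.calibration(name): a dict with "fx", "fy", "cx", "cy" (pixels), "distortion" ([k1, k2, p1, p2, k3] as OpenCV has them; the pictures are not rectified), "xyz" and "attitude" of the camera in the world. Camera axes: x right, y down, z forward; pixel columns grow to the right and rows downward; lengths in m; the calibration is good to about 2 mm. A picture is of the moment at which its call begins. calibration takes no time and is no camera call.
- job.sign_off(): hands the job in; it is judged then, once.
The state is a dict: "t": time; "joint_positions": joint angles; "qvel": joint speeds; "tau": joint torques, N m; "ee_pos": TCP position; "tcp_rot": TCP orientation; "contact_force": force on the tool from outside, world axes, zero at the start; "ft_torque": the same for the moment, N m; "width": finger opening in m; "gripper_force": force on a finger pad.
Only numpy, scipy, OpenCV 4.12 (cv2) and the standard library are available. Lean on these libraries where they do the work, as an engineer would, in place of code of your own. Each camera call takes 0.05 s, during which the arm holds its last target. There are 200 camera calls.

## Working session

There is one attempt and no reset: what is moved stays moved. The work goes in short steps, Python scripts to look and compute and a tool call to move; the robot and the scene stay as the last step left them, time stands still between calls to the robot, and variables do not carry over. Pictures are saved under pics/ and viewed, at most 10 in all, crops included, and the job is handed in when it is done.

Besides the shell and the picture viewer there is one more tool, called after "Request:" by a JSON object that holds its "api" and its "payload", one argument or row to a line. apply_moves: Moves the arm, as the interface text tells. Shifts and turns lie within -1 to 1; 1 stands for 0.04 m of shift or 0.12 rad of turn. Its arguments: {"type":"object","properties":{"commands":{"type":"array"}},"required":["commands"]}

```bash
mkdir -p pics; python3 - <<'E'
from station import readout, vision
import cv2, numpy as np
for n in("top","scene"):
    p,d=vision.grab_frame(n); cv2.imwrite(f"pics/{n}0.png",p[:,:,::-1]); np.save(f"pics/{n}0.npy",d)
    print(n,vision.calibration(n))
o=readout.get_obs();print(o)
E
```

```text
top {'fx': 462.4249534899121, 'fy': 462.4249534899121, 'cx': 277.86928086716335, 'cy': 208.75812364543265, 'distortion': array([-0.05160294,  0.        ,  0.        ,  0.        ,  0.        ]), 'xyz': array([0.36988035, 0.03019806, 1.04188554]), 'attitude': array([ 0.06533378, -0.69465315,  0.71277183, -0.07172739])}
scene {'fx': 524.748646594777, 'fy': 524.748646594777, 'cx': 270.3429938397413, 'cy': 205.43869867502082, 'distortion': array([-0.01681457,  0.        ,  0.        ,  0.        ,  0.        ]), 'xyz': array([0.79753344, 1.07318696, 0.64490199]), 'attitude': array([-0.05044458,  0.09520476,  0.85581265, -0.50594081])}
{'t': 0.1, 'joint_positions': array([-1.39109453,  0.47775442,  0.02235033,  1.55633869, -0.01151504,
        1.10928519, -0.08310796]), 'qvel': array([ 7.77638515e-05, -1.05154079e-03,  2.70261378e-04, -4.65306407e-03,
        1.20654147e-04, -3.86782932e-04,  2.03456164e-03]), 'tau': array([ 4.55229019e-03, -5.84092033e+01,  1.54038046e+00, -2.73310000e+01,
       -5.41498256e-02,  1.31117858e-02,  3.69243674e-05]), 'ee_pos': array([0.19145641, 0.64672967, 0.22976014]), 'tcp_rot': array([-6.33658553e-05,  1.43405377e-01,  9.89663686e-01, -8.26328565e-04]), 'contact_force': array([ 0.57594239, -0.04775351, -0.07330396]), 'ft_torque': array([-0.00025344,  0.05451909, -0.0130323 ]), 'gripper_force': 0.0, 'width': 0.0880754058355808}
```

View pics/top0.png

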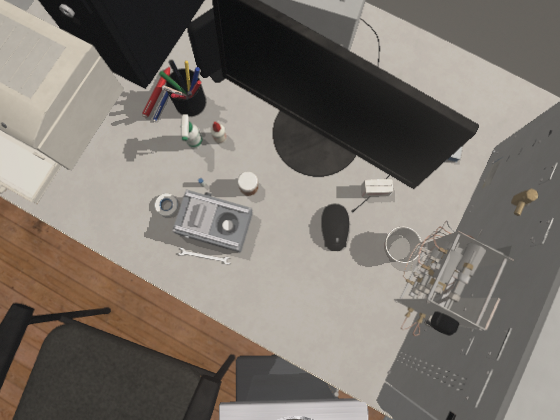

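View pics/scene0.png

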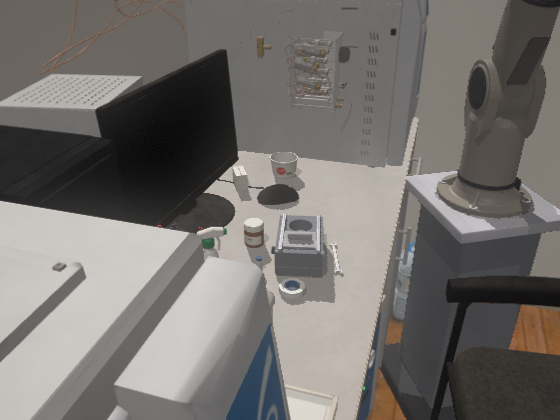

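```bash
cat > h.py <<'E'
import numpy as np, cv2
from scipy.spatial.transform import Rotation as R
from station import vision
def cam(n):
    c=vision.calibration(n); K=np.array([[c['fx'],0,c['cx']],[0,c['fy'],c['cy']],[0,0,1]])
    q=c['attitude']; return K,c['distortion'],R.from_quat([*q[1:],q[0]]).as_matrix(),c['xyz']
def proj(n,P):
    K,D,M,t=cam(n); r=M.T; return cv2.projectPoints(np.atleast_2d(P).astype(float),cv2.Rodrigues(r)[0],-r@t,K,D)[0][:,0]
def cloud(n,d):
    K,D,M,t=cam(n); h,w=d.shape; u=np.indices((h,w))[::-1].reshape(2,-1).T.astype(np.float32)
    x=cv2.undistortPoints(u[:,None],K,D)[:,0]
    return (np.c_[x,np.ones(len(x))]*d.reshape(-1,1)@M.T+t).reshape(h,w,3)
E
python3 - <<'E'
from h import *
np.set_printoptions(precision=4,suppress=True)
for n in("top","scene"): print(n,proj(n,[[.192,.647,.231],[0,0,0],[.6,0,0],[.6,.3,0]]))
d=np.load("pics/top0.npy"); c=cloud("top",d)
print(c[220,213],c[204,198],c[225,228],c[250,330],c[183,248],c[205,167])
p=cv2.imread("pics/top0.png"); cv2.imwrite("pics/topc.png",cv2.resize(p[165:275,145:275],None,fx=5,fy=5,interpolation=cv2.INTER_CUBIC))
E
```

```text
top [[-83.3264 411.3628]
 [293.6933 477.5438]
 [285.3793 197.7673]
 [155.4616 200.9718]]
scene [[658.3844 278.0356]
 [481.688  194.4504]
 [257.8031 221.2849]
 [287.9679 298.5337]]
[0.5418 0.1592 0.059 ] [0.5768 0.191  0.0641] [0.5332 0.1288 0.0398] [ 0.4763 -0.0969  0.0032] [0.6237 0.0829 0.0528] [ 0.5899  0.2731 -0.0002]
```

View pics/topc.png

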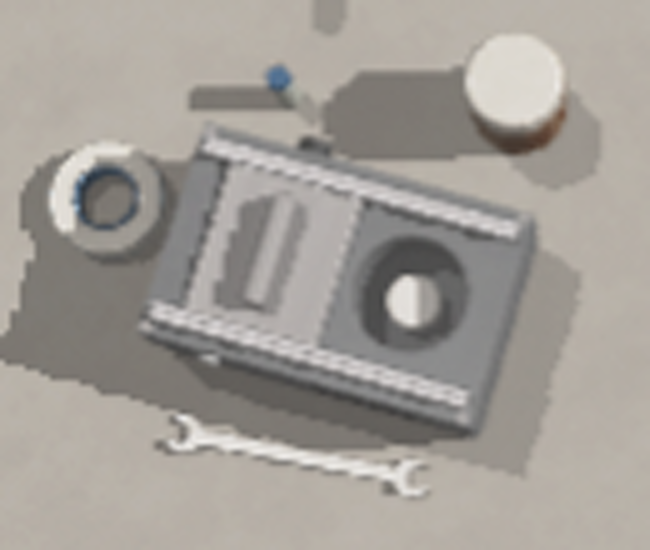

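```bash
cat > fit.py <<'E'
from h import *
import sys
np.set_printoptions(precision=4,suppress=True)
def fit(d,c):
    m=(np.abs(c[...,0]-.545)<.13)&(np.abs(c[...,1]-.155)<.13)
    out={}
    for nm,lo,hi in(("top",.054,.072),("ridge",.0725,.085),("plate+",.062,.0655)):
        P=c[m&(c[...,2]>lo)&(c[...,2]<hi)]
        out[nm]=P
    P=out["top"][:,:2].astype(np.float32)
    # keep main blob
    P=P[np.linalg.norm(P-np.median(P,0),axis=1)<.095]
    return cv2.minAreaRect(P),out
if __name__=="__main__":
    for n in("top","scene"):
        c=cloud(n,np.load(f"pics/{n}0.npy")); r,o=fit(None,c)
        print(n,np.array(r[0]),np.array(r[1]),r[2]); Q=o["ridge"]; print("ridge",len(Q),Q.mean(0),Q.min(0),Q.max(0))
        print(cv2.minAreaRect(Q[:,:2].astype(np.float32)))
        T=o["top"][:,2]; print(np.histogram(T,bins=np.arange(.054,.073,.002)))
E
python3 fit.py
```

```text
top [0.5655 0.1553] [0.1494 0.1421] 72.48172760009766
ridge 104 [0.554  0.1868 0.0772] [0.529  0.1125 0.0728] [0.5762 0.197  0.0816]
((0.5642723441123962, 0.1619725376367569), (0.0403708852827549, 0.09035611152648926), 24.072248458862305)
(array([152, 206, 466, 620, 456, 448, 292, 101,  13]), array([0.054, 0.056, 0.058, 0.06 , 0.062, 0.064, 0.066, 0.068, 0.07 ,
       0.072]))
scene [0.5433 0.1714] [0.145  0.0948] 72.53057861328125
ridge 89 [0.5503 0.1948 0.0755] [0.5266 0.1832 0.0727] [0.5732 0.205  0.0793]
((0.5495648980140686, 0.1932547241449356), (0.012831717729568481, 0.04715122655034065), 74.24768829345703)
(array([112, 261, 430, 175, 276, 215,  63,  18,  18]), array([0.054, 0.056, 0.058, 0.06 , 0.062, 0.064, 0.066, 0.068, 0.07 ,
       0.072]))
```

```bash
cat > loc.py <<'E'
from fit import *
def at(n,uv,z):
    K,D,M,t=cam(n); x=cv2.undistortPoints(np.float32(uv)[:,None],K,D)[:,0]
    r=np.c_[x,np.ones(len(x))]@M.T; return t+r*((z-t[2])/r[:,2])[:,None]
if __name__=="__main__":
    uv=(np.array([[537,222],[472,432],[143,328],[208,128],[283,195],[258,308],[412,300]])+.5)/5-.5+[145,165]
    A=at("top",uv[:4],.06); print(A,A.mean(0)); print([np.linalg.norm(A[i]-A[i-1]) for i in range(4)])
    e=A[2]+A[3]-A[0]-A[1]; print("yaw of unit y dir",np.degrees(np.arctan2(e[1],e[0])),"ridge",at("top",uv[4:6],.078).mean(0),"test key",at("top",uv[6:],.042))
    for n in("top","scene"):
        c=cloud(n,np.load(f"pics/{n}0.npy"))
        c[np.linalg.norm(c[...,:2]-[.63,.08],axis=-1)<.04]=0
        r,o=fit(None,c); print(n,r); Q=o["ridge"]; print(np.median(Q,0))
        b=c[(np.abs(c[...,0]-.45)<.04)&(np.abs(c[...,1]-.05)<.1)]; print("bench z",np.median(b[:,2]))
E
python3 loc.py
```

```text
[[0.5637 0.0747 0.06  ]
 [0.4734 0.1037 0.06  ]
 [0.5215 0.2446 0.06  ]
 [0.6091 0.2177 0.06  ]] [0.5419 0.1602 0.06  ]
[np.float64(0.15005102523328193), np.float64(0.09487489996949733), np.float64(0.14888652528656274), np.float64(0.09161670152938335)]
yaw of unit y dir 71.75249586061285 ridge [0.5503 0.187  0.078 ] test key [[0.5338 0.1307 0.042 ]]
top ((0.5442342758178711, 0.1620669811964035), (0.14978832006454468, 0.0972094014286995), 72.14862060546875)
[0.5557 0.1878 0.0774]
bench z 0.0003761033073879094
scene ((0.5434625744819641, 0.17189852893352509), (0.14399105310440063, 0.0947968065738678), 72.53057861328125)
[0.5508 0.1948 0.0756]
bench z -0.0012471809117958754
```

Request:
{"api": "apply_moves", "payload": {
  "commands": [
    [0,0.46,-0.53,0,-0.02],
    [0,0.46,-0.53,0,-0.02],
    [0,0.46,-0.53,0,-0.02],
    [0,0.46,-0.53,0,-0.02],
    [0,0.46,-0.53,0,-0.02],
    [0,0.46,-0.53,0,-0.02],
    [0,0.46,-0.53,0,-0.02],
    [0,0.46,-0.53,0,-0.02],
    [0,0.46,-0.53,0,-0.02],
    [0,0.46,-0.53,0,-0.02]
  ]
}}

```text
t: 0.93
ee_pos: [0.3762, 0.4338, 0.2304]
tcp_rot: [-0.0, 0.155, 0.988, -0.0]
contact_force: [-0.1, 0.7, 0.9]
width: 0.0246
gripper_force: 0.0
```

Request:
{"api": "apply_moves", "payload": {
  "commands": [
    [0,0.46,-0.53,0,0],
    [0,0.46,-0.53,0,0],
    [0,0.46,-0.53,0,0],
    [0,0.46,-0.53,0,0],
    [0,0.46,-0.53,0,0],
    [0,0.46,-0.53,0,0],
    [0,0.46,-0.53,0,0],
    [0,0.46,-0.53,0,0],
    [0,0.46,-0.53,0,0],
    [0,0.46,-0.53,0,0]
  ]
}}

```text
t: 1.77
ee_pos: [0.5601, 0.222, 0.2303]
tcp_rot: [-0.0, 0.155, 0.988, -0.0]
contact_force: [1.0, 0.5, -0.5]
width: 0.001
gripper_force: 0.0
```

Request:
{"api": "apply_moves", "payload": {
  "commands": [
    [0,0,0,-0.3,0],
    [0,0,0,-0.3,0],
    [0,0,0,-0.3,0],
    [0,0,0,-0.3,0],
    [0,0,0,-0.3,0],
    [0,0,0,-0.3,0],
    [0,0,0,-0.3,0],
    [0,0,0,-0.2,0],
    [0,0,0,0,0],
    [0,0,0,0,0]
  ]
}}

```text
t: 2.6
ee_pos: [0.5594, 0.2233, 0.1382]
tcp_rot: [-0.0, 0.155, 0.988, -0.0]
contact_force: [-0.2, -0.6, 0.1]
width: 0.0004
gripper_force: 0.0
```

Request:
{"api": "apply_moves", "payload": {
  "commands": [
    [0,0,0,-0.2,0],
    [0,0,0,-0.2,0],
    [0,0,0,-0.2,0],
    [0,0,0,-0.2,0],
    [0,0,0,-0.2,0],
    [0,0,0,-0.2,0],
    [0,0,0,-0.2,0],
    [0,0,0,-0.13,0],
    [0,0,0,0,0],
    [0,0,0,0,0]
  ]
}}

```text
t: 3.43
ee_pos: [0.5595, 0.2232, 0.0772]
tcp_rot: [-0.0, 0.155, 0.988, -0.0]
contact_force: [0.5, 0.2, 0.3]
width: 0.0005
gripper_force: 0.0
```

```bash
python3 - <<'E'
from h import *
for n,(y,x) in(("top",(165,145)),("scene",(190,230))):
    p,d=vision.grab_frame(n); np.save(f"pics/{n}1.npy",d)
    a=cv2.resize(p[y:y+110,x:x+130,::-1],None,fx=3,fy=3,interpolation=cv2.INTER_CUBIC)
    b=a if n=="top" else np.hstack([b,a])
cv2.imwrite("pics/c1.png",b)
E
```

```text
(no output)
```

View pics/c1.png

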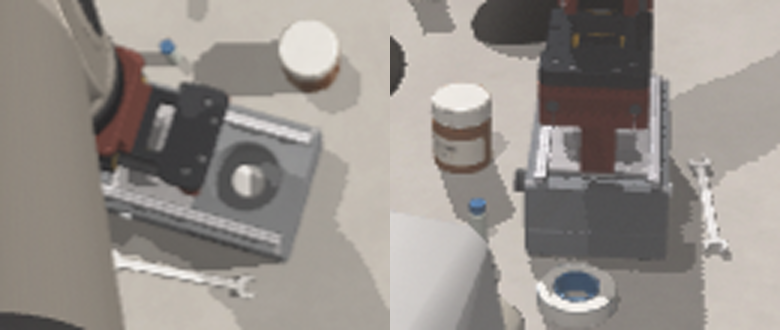

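Request:
{"api": "apply_moves", "payload": {
  "commands": [
    [0,-0.046,-0.143,0,0],
    [0,-0.046,-0.143,0,0],
    [0,-0.046,-0.143,0,0],
    [0,-0.046,-0.143,0,0],
    [0,-0.046,-0.143,0,0],
    [0,-0.046,-0.143,0,0],
    [0,-0.046,-0.143,0,0],
    [0,-0.046,-0.143,0,0],
    [0,-0.046,-0.143,0,0],
    [0,-0.046,-0.143,0,0]
  ]
}}

```text
t: 4.37
ee_pos: [0.5414, 0.1655, 0.0777]
tcp_rot: [0.0, 0.155, 0.988, 0.0]
contact_force: [1.7, 0.6, 1.4]
width: 0.0005
gripper_force: 0.9
```

Request:
{"api": "apply_moves", "payload": {
  "commands": [
    [0,-0.012,-0.036,0,0],
    [0,-0.012,-0.036,0,0],
    [0,-0.012,-0.036,0,0],
    [0,-0.012,-0.036,0,0],
    [0,-0.012,-0.036,0,0],
    [0,-0.012,-0.036,0,0],
    [0,-0.012,-0.036,0,0],
    [0,-0.012,-0.036,0,0],
    [0,0,0,0,0],
    [0,0,0,0,0]
  ]
}}

```text
t: 5.2
ee_pos: [0.5369, 0.1542, 0.0773]
tcp_rot: [-0.0, 0.155, 0.988, -0.0]
contact_force: [0.5, 0.4, 0.2]
width: 0.0003
gripper_force: 0.2
```

Request:
{"api": "apply_moves", "payload": {
  "commands": [
    [0,-0.008,-0.024,0,0],
    [0,-0.008,-0.024,0,0],
    [0,-0.008,-0.024,0,0],
    [0,-0.008,-0.024,0,0],
    [0,0,0,0,0],
    [0,0,0,0,0],
    [0,0,0,0,0],
    [0,0,0,0,0],
    [0,0,0,0,0],
    [0,0,0,0,0]
  ]
}}

```text
t: 6.03
ee_pos: [0.5361, 0.1504, 0.0775]
tcp_rot: [-0.0, 0.155, 0.988, -0.0]
contact_force: [0.1, -0.4, 0.0]
width: 0.0007
gripper_force: 0.0
```

```bash
python3 - <<'E'
from h import *
for n,(y,x) in(("top",(165,145)),("scene",(190,230))):
    p,d=vision.grab_frame(n); np.save(f"pics/{n}2.npy",d)
    a=cv2.resize(p[y:y+110,x:x+130,::-1],None,fx=3,fy=3,interpolation=cv2.INTER_CUBIC)
    b=a if n=="top" else np.hstack([b,a])
cv2.imwrite("pics/c2.png",b)
from station import readout;print(readout.get_obs()["contact_force"],readout.get_obs()["ee_pos"])
E
```

```text
[-0.379577    0.45477947  0.26478305] [0.53606703 0.1505249  0.07747254]
```

View pics/c2.png

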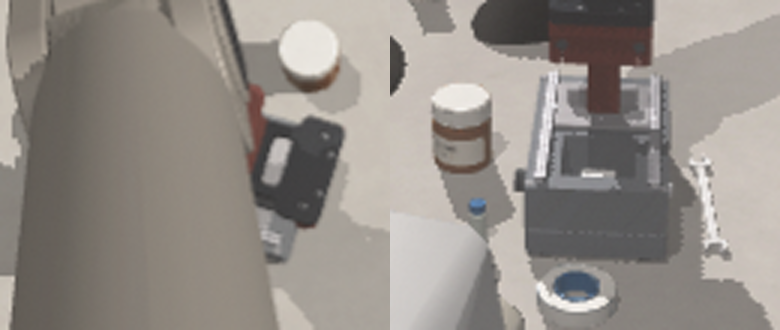

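Request:
{"api": "apply_moves", "payload": {
  "commands": [
    [0,-0.004,-0.012,0,0],
    [0,-0.004,-0.012,0,0],
    [0,-0.004,-0.012,0,0],
    [0,-0.004,-0.012,0,0],
    [0,-0.004,-0.012,0,0],
    [0,-0.004,-0.012,0,0],
    [0,0,0,0,0],
    [0,0,0,0,0],
    [0,0,0,0,0],
    [0,0,0,0,0]
  ]
}}

```text
t: 6.97
ee_pos: [0.5351, 0.1478, 0.0775]
tcp_rot: [0.0, 0.155, 0.988, -0.0]
contact_force: [-0.5, 1.1, -1.7]
width: 0.0003
gripper_force: 0.5
```

Request:
{"api": "apply_moves", "payload": {
  "commands": [
    [0,-0.006,-0.018,0,0],
    [0,-0.006,-0.018,0,0],
    [0,-0.006,-0.018,0,0],
    [0,-0.006,-0.018,0,0],
    [0,0,0,0,0],
    [0,0,0,0,0],
    [0,0,0,0,0],
    [0,0,0,0,0],
    [0,0,0,0,0],
    [0,0,0,0,0]
  ]
}}

```text
t: 7.8
ee_pos: [0.5349, 0.1468, 0.0776]
tcp_rot: [0.001, 0.155, 0.988, 0.001]
contact_force: [2.4, 5.9, -3.7]
width: 0.0002
gripper_force: 3.2
```

```bash
python3 - <<'E'
from loc import *
from station import readout
p,d=vision.grab_frame("scene"); np.save("pics/scene3.npy",d)
cv2.imwrite("pics/c3.png",cv2.resize(p[205:285,260:350,::-1],None,fx=7,fy=7,interpolation=cv2.INTER_CUBIC))
# alarm shift between frame 0 and now: front (+y) face plane points
u=np.array([.306,.952])
for k in(0,1,2,3):
    c=cloud("scene",np.load(f"pics/scene{k}.npy")); q=c[...,:2]-[.543,.162]
    a=q@u; b=q@[.952,-.306]; m=(np.abs(b)<.04)&(c[...,2]>.015)&(c[...,2]<.05)&(np.abs(a-.075)<.02)
    # shutter +y edge : plate z
    print(k,m.sum(),np.median(a[m]))
o=readout.get_obs();print(o["contact_force"],o["ee_pos"])
E
```

```text
0 574 0.07767256866029382
1 565 0.07761903404816467
2 570 0.077790283062252
3 568 0.07769230628295071
[ 3.081   6.357  -4.3696] [0.5349 0.1468 0.0776]
```

View pics/c3.png

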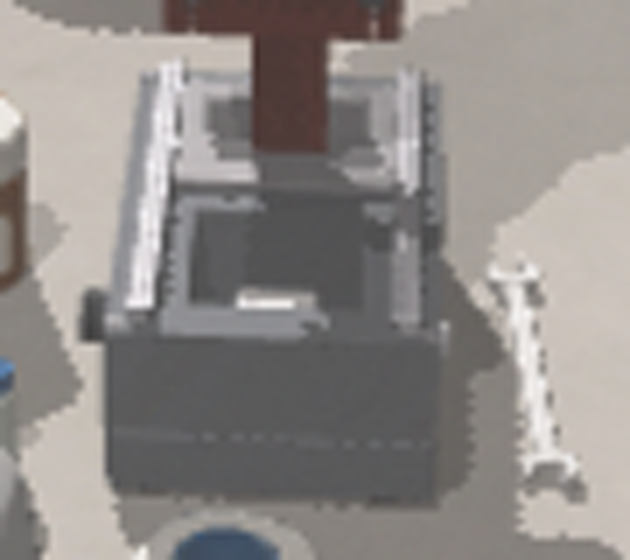

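Request:
{"api": "apply_moves", "payload": {
  "commands": [
    [0,0.05,0.13,0.05,0],
    [0,0.05,0.13,0.05,0],
    [0,0.06,0.15,0,0],
    [0,0.06,0.15,0,0],
    [0,0.06,0.15,0,0],
    [0,0.06,0.15,0,0],
    [0,0.06,0.16,0,0],
    [0,0.06,0.16,0,0],
    [0,0,0,0,0],
    [0,0,0,0,0]
  ]
}}

```text
t: 8.68
ee_pos: [0.5526, 0.1926, 0.0813]
tcp_rot: [-0.0, 0.155, 0.988, -0.0]
contact_force: [-0.1, -0.3, -0.3]
width: 0.0
gripper_force: 0.0
```

```bash
python3 - <<'E'
from loc import *
p,d=vision.grab_frame("scene")
cv2.imwrite("pics/c4.png",cv2.resize(p[205:285,260:350,::-1],None,fx=7,fy=7,interpolation=cv2.INTER_CUBIC))
E
```

```text
(no output)
```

View pics/c4.png

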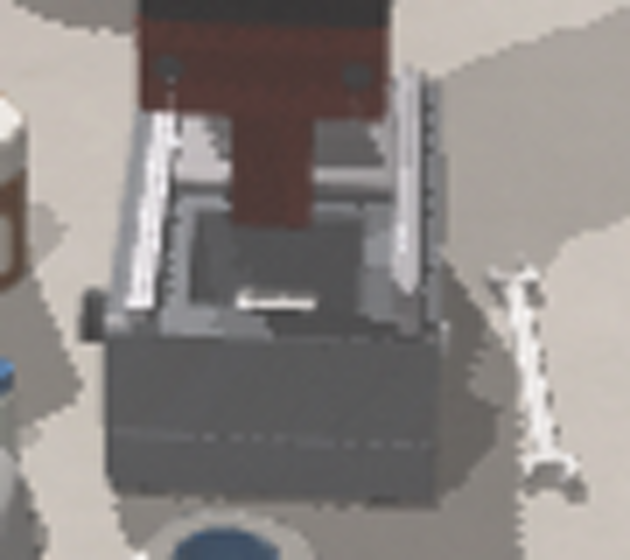

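Request:
{"api": "apply_moves", "payload": {
  "commands": [
    [0,0,0,-0.1,0],
    [0,0,0,-0.1,0],
    [0,0,0,-0.1,0],
    [0,0,0,-0.1,0],
    [0,0,0,-0.1,0],
    [0,0,0,-0.1,0],
    [0,0,0,-0.1,0],
    [0,0,0,0,0],
    [0,0,0,0,0],
    [0,0,0,0,0]
  ]
}}

```text
t: 9.57
ee_pos: [0.5526, 0.1922, 0.0535]
tcp_rot: [0.0, 0.155, 0.988, 0.0]
contact_force: [-0.5, -0.4, 0.2]
width: 0.0004
gripper_force: 0.0
```

Request:
{"api": "apply_moves", "payload": {
  "commands": [
    [0,0,0,-0.04,0],
    [0,0,0,-0.04,0],
    [0,0,0,-0.04,0],
    [0,0,0,-0.04,0],
    [0,0,0,-0.04,0],
    [0,0,0,-0.03,0],
    [0,0,0,0,0],
    [0,0,0,0,0],
    [0,0,0,0,0],
    [0,0,0,0,0]
  ]
}}

```text
t: 10.4
ee_pos: [0.5528, 0.1922, 0.0445]
tcp_rot: [0.0, 0.155, 0.988, 0.0]
contact_force: [-0.6, 0.8, 5.5]
width: 0.0007
gripper_force: 2.4
```

Request:
{"api": "apply_moves", "payload": {
  "commands": [
    [0,0,0,-0.02,0],
    [0,0,0,-0.02,0],
    [0,0,0,0,0],
    [0,0,0,0,0],
    [0,0,0,0,0],
    [0,0,0,0,0],
    [0,0,0,0,0],
    [0,0,0,0,0],
    [0,0,0,0,0],
    [0,0,0,0,0]
  ]
}}

```text
t: 11.23
ee_pos: [0.5529, 0.1923, 0.0442]
tcp_rot: [0.0, 0.155, 0.988, 0.0]
contact_force: [-3.8, -1.1, 17.9]
width: 0.0003
gripper_force: 9.0
```

Request:
{"api": "apply_moves", "payload": {
  "commands": [
    [0,0,0,0,0],
    [0,0,0,0,0],
    [0,0,0,0,0],
    [0,0,0,0,0],
    [0,0,0,0,0],
    [0,0,0,0,0],
    [0,0,0,0,0],
    [0,0,0,0,0],
    [0,0,0,0,0],
    [0,0,0,0,0]
  ]
}}

```text
t: 12.07
ee_pos: [0.5529, 0.1923, 0.0442]
tcp_rot: [0.0, 0.155, 0.988, 0.0]
contact_force: [-4.6, -1.3, 17.4]
width: 0.0005
gripper_force: 9.0
```

Request:
{"api": "apply_moves", "payload": {
  "commands": [
    [0,0,0,0.1,0],
    [0,0,0,0.2,0],
    [0,0,0,0.25,0],
    [0,0,0,0.25,0],
    [0,0,0,0.25,0],
    [0,0,0,0.25,0],
    [0,0,0,0.25,0],
    [0,0,0,0.25,0],
    [0,0,0,0,0],
    [0,0,0,0,0]
  ]
}}

```text
t: 12.9
ee_pos: [0.5529, 0.1923, 0.1154]
tcp_rot: [0.001, 0.155, 0.988, 0.0]
contact_force: [-0.6, -0.5, -0.1]
width: 0.0007
gripper_force: 0.0
```

Request:
{"api": "apply_moves", "payload": {
  "commands": [
    [0,-0.09,-0.28,0,0],
    [0,-0.09,-0.28,0,0],
    [0,-0.09,-0.28,0,0],
    [0,-0.09,-0.28,0,0],
    [0,-0.09,-0.29,0,0],
    [0,-0.09,-0.29,0,0],
    [0,-0.1,-0.29,0,0],
    [0,-0.1,-0.29,0,0],
    [0,0,0,0,0],
    [0,0,0,0,0]
  ]
}}

```text
t: 13.73
ee_pos: [0.5229, 0.1002, 0.1148]
tcp_rot: [0.0, 0.156, 0.988, 0.0]
contact_force: [-0.3, -0.0, 0.1]
width: 0.0006
gripper_force: 0.0
```

Request:
{"api": "apply_moves", "payload": {
  "commands": [
    [0,0,0,-0.14,0],
    [0,0,0,-0.14,0],
    [0,0,0,-0.14,0],
    [0,0,0,-0.14,0],
    [0,0,0,-0.14,0],
    [0,0,0,-0.14,0],
    [0,0,0,-0.09,0],
    [0,0,0,0,0],
    [0,0,0,0,0],
    [0,0,0,0,0]
  ]
}}

```text
t: 14.57
ee_pos: [0.5232, 0.1009, 0.0776]
tcp_rot: [0.0, 0.155, 0.988, 0.0]
contact_force: [0.3, 1.0, -0.7]
width: 0.0004
gripper_force: 0.0
```

Request:
{"api": "apply_moves", "payload": {
  "commands": [
    [0,0.046,0.143,0,0],
    [0,0.046,0.143,0,0],
    [0,0.046,0.143,0,0],
    [0,0.046,0.143,0,0],
    [0,0.046,0.143,0,0],
    [0,0.046,0.143,0,0],
    [0,0.046,0.143,0,0],
    [0,0.046,0.143,0,0],
    [0,0.046,0.143,0,0],
    [0,0.046,0.143,0,0]
  ]
}}

```text
t: 15.4
ee_pos: [0.5414, 0.1587, 0.0774]
tcp_rot: [-0.0, 0.155, 0.988, -0.0]
contact_force: [-1.5, -1.4, 1.4]
width: 0.0006
gripper_force: 0.9
```

Request:
{"api": "apply_moves", "payload": {
  "commands": [
    [0,0.015,0.048,0,0],
    [0,0.015,0.048,0,0],
    [0,0.015,0.048,0,0],
    [0,0.015,0.048,0,0],
    [0,0.015,0.048,0,0],
    [0,0.015,0.048,0,0],
    [0,0.015,0.048,0,0],
    [0,0,0,0,0],
    [0,0,0,0,0],
    [0,0,0,0,0]
  ]
}}

```text
t: 16.23
ee_pos: [0.5458, 0.172, 0.0776]
tcp_rot: [0.0, 0.155, 0.988, 0.0]
contact_force: [-0.5, -0.1, 0.7]
width: 0.0003
gripper_force: 0.0
```

Now slowly onto the stop.

Request:
{"api": "apply_moves", "payload": {
  "commands": [
    [0,0.006,0.018,0,0],
    [0,0.006,0.018,0,0],
    [0,0.006,0.018,0,0],
    [0,0.006,0.018,0,0],
    [0,0.006,0.018,0,0],
    [0,0.006,0.018,0,0],
    [0,0.006,0.018,0,0],
    [0,0,0,0,0],
    [0,0,0,0,0],
    [0,0,0,0,0]
  ]
}}

```text
t: 17.07
ee_pos: [0.5474, 0.1769, 0.0775]
tcp_rot: [0.0, 0.155, 0.988, 0.0]
contact_force: [-0.3, -0.9, 0.4]
width: 0.0004
gripper_force: 0.3
```

Request:
{"api": "apply_moves", "payload": {
  "commands": [
    [0,0.004,0.012,0,0],
    [0,0.004,0.012,0,0],
    [0,0.004,0.012,0,0],
    [0,0.004,0.012,0,0],
    [0,0.004,0.012,0,0],
    [0,0.004,0.012,0,0],
    [0,0,0,0,0],
    [0,0,0,0,0],
    [0,0,0,0,0],
    [0,0,0,0,0]
  ]
}}

```text
t: 17.9
ee_pos: [0.5482, 0.1797, 0.0775]
tcp_rot: [0.0, 0.155, 0.988, 0.0]
contact_force: [-0.8, -1.0, 0.2]
width: 0.0005
gripper_force: 0.4
```

Request:
{"api": "apply_moves", "payload": {
  "commands": [
    [0,0.004,0.012,0,0],
    [0,0.004,0.012,0,0],
    [0,0.004,0.012,0,0],
    [0,0.004,0.012,0,0],
    [0,0.004,0.012,0,0],
    [0,0.004,0.012,0,0],
    [0,0,0,0,0],
    [0,0,0,0,0],
    [0,0,0,0,0],
    [0,0,0,0,0]
  ]
}}

```text
t: 18.73
ee_pos: [0.549, 0.182, 0.0774]
tcp_rot: [-0.0, 0.155, 0.988, -0.0]
contact_force: [-1.5, -3.0, 2.3]
width: -0.0001
gripper_force: 1.7
```

```bash
python3 - <<'E'
from loc import *
from station import readout
p,d=vision.grab_frame("scene"); np.save("pics/scene5.npy",d)
cv2.imwrite("pics/c5.png",cv2.resize(p[205:285,260:350,::-1],None,fx=7,fy=7,interpolation=cv2.INTER_CUBIC))
u=np.array([.306,.952])
for k in(0,5):
    c=cloud("scene",np.load(f"pics/scene{k}.npy")); q=c[...,:2]-[.543,.162]
    a=q@u; b=q@[.952,-.306]; m=(np.abs(b)<.04)&(c[...,2]>.015)&(c[...,2]<.05)&(np.abs(a-.075)<.02)
    r=(np.abs(b)<.02)&(c[...,2]>.067)&(c[...,2]<.076)&(np.abs(a-.035)<.012)
    print(k,m.sum(),np.median(a[m]),r.sum(),np.percentile(a[r],[50,80,95]))
o=readout.get_obs();print(o["contact_force"],o["ee_pos"])
E
```

```text
0 574 0.07767256866029382 88 [0.0352 0.0367 0.0378]
5 564 0.07764378435941435 96 [0.0398 0.042  0.0426]
[-2.1233 -3.1666  3.297 ] [0.549  0.1821 0.0774]
```

View pics/c5.png

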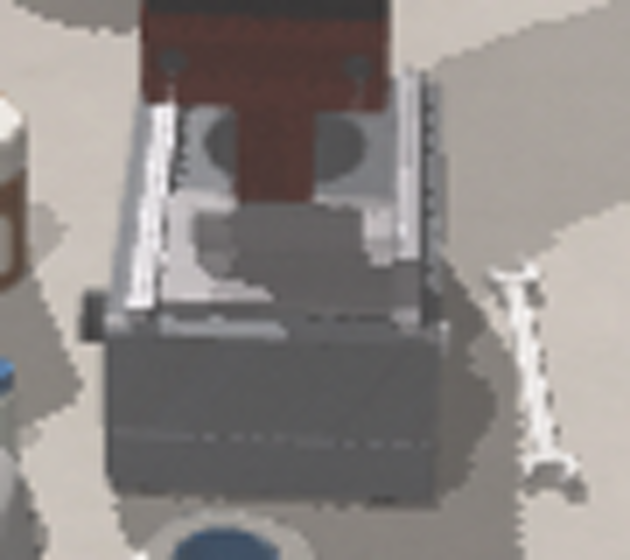

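Request:
{"api": "apply_moves", "payload": {
  "commands": [
    [0,0.004,0.012,0,0],
    [0,0.004,0.012,0,0],
    [0,0,0,0,0],
    [0,0,0,0,0],
    [0,0,0,0,0],
    [0,0,0,0,0],
    [0,0,0,0,0],
    [0,0,0,0,0],
    [0,0,0,0,0],
    [0,0,0,0,0]
  ]
}}

```text
t: 19.62
ee_pos: [0.549, 0.1822, 0.0774]
tcp_rot: [-0.0, 0.156, 0.988, -0.001]
contact_force: [-2.5, -4.8, 4.7]
width: 0.0003
gripper_force: 3.0
```

Request:
{"api": "apply_moves", "payload": {
  "commands": [
    [0,-0.05,-0.15,0,0],
    [0,-0.05,-0.15,0,0],
    [0,0,0,0.3,0],
    [0,0,0,0.4,0],
    [0,0,0,0.4,0],
    [0,0,0,0.4,0],
    [0,0,0,0.4,0],
    [0,0,0,0.4,0],
    [0,0,0,0.3,0],
    [0,0,0,0,0]
  ]
}}

```text
t: 20.45
ee_pos: [0.5472, 0.1722, 0.1847]
tcp_rot: [0.002, 0.155, 0.988, 0.002]
contact_force: [0.2, -0.3, 0.3]
width: 0.0005
gripper_force: 0.0
```

```bash
python3 - <<'E'
from loc import *
p,d=vision.grab_frame("scene")
cv2.imwrite("pics/c6.png",cv2.resize(p[190:310,230:370,::-1],None,fx=5,fy=4.9,interpolation=cv2.INTER_CUBIC))
E
```

```text
(no output)
```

View pics/c6.png

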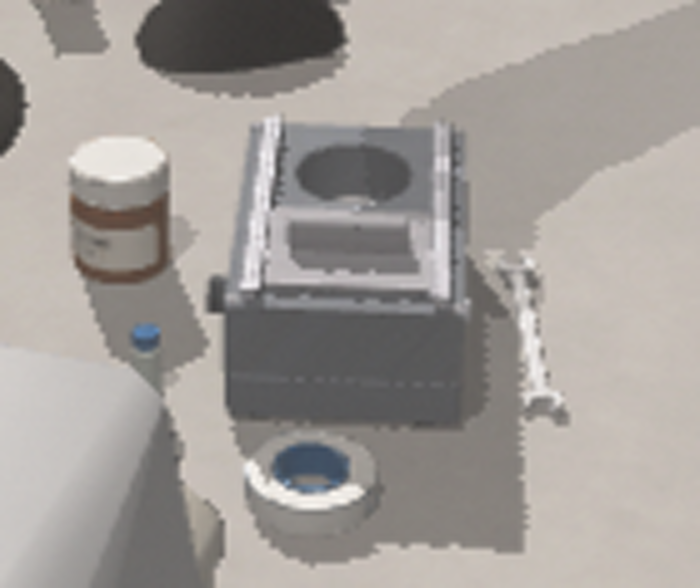

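The shutter plate covers the square well (crop y 220–285). The round well is open with its key up, nothing on the bench has moved, and the arm is clear.

```bash
python3 -c "
from station import job; print(job.sign_off())"
```

```text
the job is handed in; nothing more can be done
None
```

I handed the job in: the shutter was pushed across to its stop, the reset key held fully down for over 1.6 s and released, and the shutter pushed back to its stop over the square well, with the alarm and the things next to it unmoved in the last picture; sign-off returned no verdict.

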